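# Hang the offcut pail on the spring scale

### The arm

A 6-joint arm with a two-finger parallel gripper is mounted at the origin on the work surface. World frame = base frame: x ahead of the robot, y to its left, z up, the work surface at z = 0. Lengths are in m, angles in rad, forces in N, time in s.
With the tool pointing down it reaches from about 0.3 to 0.775 m from the base axis. Payload 14.6 kg.
Tool frame: the origin (TCP) lies at the very end of the fingers, on their centre line; the grasp point (between the pads) lies 19 mm behind it (ctrl.hold_point_z is the distance from the TCP to the grasp point, in m); x points along the fingers, y is the direction in which the jaws open and shut, and the axes are right-handed (so a half turn about x gives the same grasp; the last joint's range is limited). The gripper opens to 94 mm and grips with 3 to 60 N. Pads are 16 mm wide; open, the fingers measure 119 mm over their backs; the gripper's body (75 mm by 177 mm) begins 78 mm behind the grasp point.
Start: joints at [-1.26, 0.3, 1.521, -0, 1.321, -0.067], TCP at [0.203, -0.511, 0.205] pointing down, gripper open.
Joint ranges: [-3.03, 3.03], [-0.79, 2.21], [0.23, 2.52], [-1.04, 4.18], [0, 3.07], [-2.55, 2.55]. Speed limits (rad/s): [2.22, 2.22, 2.57, 3.14, 3.14, 3.14].

### API

Orientations are given as [roll, pitch, yaw] about the fixed x, y, z axes, in that order (R = Rz(yaw) Ry(pitch) Rx(roll)).
In Python, from station import get_obs, camera, ticket, ctrl gives the robot as it stands.
- The arm moves only by the tool step_arm, never from a script. Its argument "motion" is a list that holds one entry, the list of rows, each a list of 6 numbers: the shift along the tool's x, y, z in m, then the turn, a rotation vector about the tool's x, y, z in degrees. A call has 1 to 12 rows; each row shifts and turns the commanded pose from where the row before left it, along the tool's axes as they then stand; what a row does not reach is not made up. A row lasts 1/8 s, in which the tool goes at most 62.5 mm and 10.7 degrees, less where a joint would pass 70% of its speed; a pose out of reach is approached as far as the arm can. A call is refused whole if a number of a shift passes 0.0625 or a number of a turn 10.7, either way. A call with a gripper value outside its range is refused whole. "fingers" is the finger opening in m, from 0 to 0.094, set as the call begins (left out, the last holds). The fingers move at their own pace and stop on an object; "squeeze" is the grip in N (left out, the last holds). Time passes only in rows, so rows that do not move let the fingers close. It gives the time, the measured TCP pose, the force and the opening at its end, in the units of the state.
- get_obs(): the state, without advancing time (a new reading comes with each control period).
- camera(name): name is "scene" or "top" or "wrist"; returns a dict with "pixels" (420x560x3 uint8, red, green, blue), "fx", "fy", "cx", "cy" (pixels), "extrinsics" (4x4, takes a point from world to camera coordinates); the wrist camera has in their place "T_tool_cam" (4x4, takes a point from camera to tool coordinates, whose origin is the TCP and whose axes are the tool frame's). Camera axes: x right, y up, looking along -z (the intrinsics and any distortion apply to the point x, -y, -z); pixel columns grow to the right and rows downward; lengths in m; the calibration is good to about 2 mm. A picture is of the moment at which its call begins: read the wrist's pose just before it. There is no depth.
- ticket.hand_in(): hands the job in, once; it reports no verdict.
The state is a dict: "time_s": time; "qpos": joint angles; "joint_vel": joint speeds; "tau": joint torques, N m; "ee_pos": TCP position; "eef_rot": TCP orientation; "force": force on the tool from outside, world axes, zero at the start; "moment": the same for the moment, N m; "grip_width": finger opening in m.
Only numpy, scipy, OpenCV 4.12 (cv2) and the standard library are available. Lean on these libraries where they do the work, as an engineer would, in place of code of your own. Each camera call takes 0.05 s, during which the arm holds its last target.

### The job

Swing the pail's folded bail handle upright (a fingertip under it will do) while the pail stays standing where it is, then carry the pail by that handle and hang it on the twin hook of the spring scale. Be gentle: do not press hard on the bail or the scale, and let the spring take the whole weight before you let go, so that the pail neither drops nor springs up. Leave the pail hanging still, clear of the bench, and leave everything else where it is.

Things in the scene. Friction and masses are not known exactly. Their poses are not given: they have to be found in the camera images.
- pail: Round steel pail packed with wood offcuts, the only one with a bail; 95 mm high, 104 mm across the rim, 88 mm at the foot, loose on the bench. Weighs 2.5 to 8 N (unknown, differs each time). Origin: centre of its underside, z up. The bail's pivots lie 70 mm above it, 60 mm out along +y and -y; the bail is folded towards -x
- pail_center (a point): The pail's centre, half-way up (47.5 mm above its underside, 22.5 mm below the pivots' height); same axes as the pail
- bail (a joint): Angle of the bail about its pivots, rad. 0: folded on its stops (arms sloping 20 degrees above level, towards the pail's -x); 1.22: upright; 2.44: folded to the other side. Starts between 0 and 0.2. The pivots are stiff (about 0.024 N m), so the bail stays where it is left
- bail_grip (a point): Centre of the wooden grip (12 mm thick, 40 mm long) in the middle of the bail's crossbar, along y, 90 mm from the pivots; 6 mm wire beyond it, 120 mm over all. Folded: 101 mm above the bench, 6 mm above the rim's height and 26 mm clear of the rim, free for a leaning fingertip to get under from outside. Upright: 160 mm above the pail's underside, 65 mm above the rim, to be gripped from above
- hook: Twin hook of the spring scale: two prongs of 8 mm bar, 34 mm either side of the middle (60 mm free between), each bent to a V seat open upwards, tips 13 mm above this origin, mouth 33 mm wide, underside 13 mm below it. Origin: midway between the seats, where the centre of the hung crossbar lies; y along the seats (as the crossbar, grip between the prongs), +x from the free tips to the column, z up
- hook_seat (a point): The same point as the hook's origin, 262 mm above the bench when empty. The prongs must enter the upright bail between crossbar and rim, tips first (pail moving along the hook's +x), then the bar is lowered. Under load the hook slides down up to 90 mm on a spring of about 120 N/m (after 0.2 N): 20 to 65 mm under the pail. A rod joins the prongs 102 mm behind; column 146 mm behind, top 32 mm above
- scale: Fixed stand of the scale: grey square column on a dark foot plate. Origin on the bench straight under the hook's seats, +x towards the column
- tin_rim (a point): Bystander: middle of the mouth of an open steel tin, 84 mm across, 85 mm high
- hoop: Bystander: laminated wooden hoop lying flat, 124 mm across, 45 mm high; origin under its centre
- sander: Bystander: cork sanding block 90 x 55 x 35 mm; origin under its centre
- mallet: Bystander: lying wooden mallet, 66 mm thick head 110 mm long; origin under the head
- chisel: Bystander: lying turning chisel, 340 mm long, 30 mm high; origin at the handle's end, blade along +x

How it is judged:
By the outcome, as a careful person would: the job done as asked, in the order asked, and still so for the second after the job is handed in, with the robot touching nothing.
It also fails if it takes over 72 s, if anything falls off the work surface, if the arm or the gripper's body presses on something with over 40 N, if the wrist force passes 120 N, or if a joint passes its speed limit or range.

## Working session

There is one attempt and no reset: what is moved stays moved. The work goes in short steps, Python scripts to look and compute and a tool call to move; the robot and the scene stay as the last step left them, time stands still between calls to the robot, and variables do not carry over. Pictures are saved under pics/ and viewed, and the job is handed in when it is done.

Besides the shell and the picture viewer there is one more tool, called after "Emit:" as name(argument=value, ...), one argument or row to a line, values as JSON. step_arm: Moves the arm, as the interface text tells. Its arguments: {"type":"object","properties":{"motion":{"type":"array","items":{"type":"array","items":{"type":"array","items":{"type":"number"}}}},"fingers":{"type":"number"},"squeeze":{"type":"number"}},"required":["motion"]}

```bash
ls; mkdir -p pics
python3 - <<'E'
from station import get_obs, camera, ticket, ctrl
import cv2,pickle
print(get_obs()); print(ctrl.hold_point_z, [a for a in dir(ctrl) if a[0]!='_'])
for n in ("scene","top","wrist"):
    c=camera(n); cv2.imwrite(f"pics/{n}0.png",c["pixels"][:,:,::-1]); pickle.dump(c,open(f"{n}0.pkl","wb"))
    print(n,{k:v for k,v in c.items() if k!="pixels"})
E
```

```text
pics
{'time_s': 0.0, 'qpos': array([-1.25959018e+00,  3.00489445e-01,  1.52158852e+00, -8.26439420e-06,
        1.32069034e+00, -6.65909074e-02]), 'joint_vel': array([-0.00056547,  0.0004626 , -0.00094164,  0.00032597, -0.00063586,
       -0.00034149]), 'tau': array([ 1.69687395e-03, -5.31803834e+01, -3.52737021e+01,  7.08409259e-02,
        2.43463519e-02, -9.50713343e-05]), 'ee_pos': array([ 0.20279942, -0.51096176,  0.20487312]), 'eef_rot': array([-1.63057845,  1.56962065,  1.88881331]), 'force': array([-0.43968587, -1.17789248,  0.8042158 ]), 'moment': array([ 0.03224708, -0.02082061,  0.01897511]), 'grip_width': 0.09396158998522508}
0.0188 ['MotionError', 'hold_point_z']
scene {'fx': 409.75195667741855, 'fy': 409.75195667741855, 'cx': 275.6086918094295, 'cy': 213.85299736221285, 'extrinsics': array([[-0.57859832,  0.81555884, -0.00936854,  0.33405418],
       [-0.62660067, -0.43713029,  0.64520439,  0.2364466 ],
       [ 0.52210687,  0.37918451,  0.76395257, -1.6681704 ],
       [ 0.        ,  0.        ,  0.        ,  1.        ]])}
top {'fx': 382.8722297489182, 'fy': 382.8722297489182, 'cx': 279.03431583681413, 'cy': 211.0889738184658, 'extrinsics': array([[-0.09878007, -0.99509561, -0.00521781,  0.03338479],
       [ 0.97341107, -0.09771386,  0.2071784 , -0.60708164],
       [-0.20667217,  0.01538602,  0.97828926, -1.36611643],
       [ 0.        ,  0.        ,  0.        ,  1.        ]])}
wrist {'fx': 371.89780231559587, 'fy': 371.89780231559587, 'cx': 274.41266946492294, 'cy': 211.73369673893666, 'T_tool_cam': array([[-5.50095833e-04,  2.66149666e-01, -9.63931560e-01,
        -1.78948518e-01],
       [ 9.99999788e-01,  4.82118254e-04, -4.37562294e-04,
         9.44266159e-04],
       [ 3.48271942e-04, -9.63931596e-01, -2.66149875e-01,
        -7.84266969e-02],
       [ 0.00000000e+00,  0.00000000e+00,  0.00000000e+00,
         1.00000000e+00]])}
```

View pics/scene0.png

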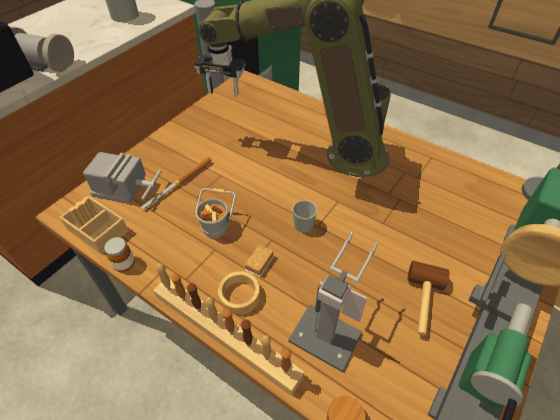

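View pics/top0.png

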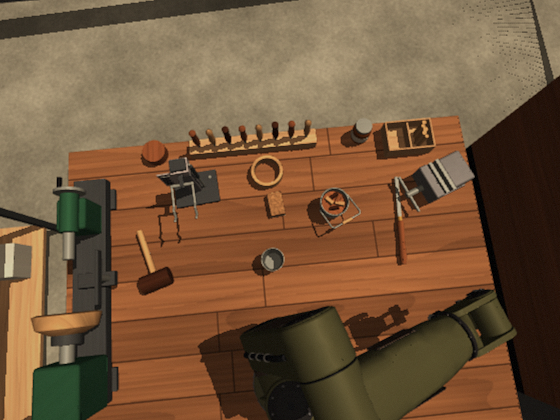

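View pics/wrist0.png

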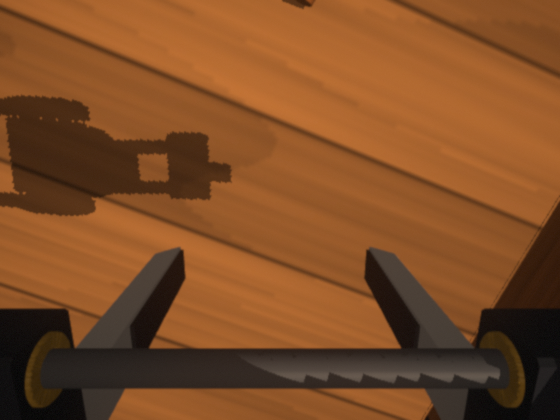

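Run:
```python
import cv2,numpy as np
t=cv2.imread("pics/top0.png"); s=cv2.imread("pics/scene0.png")
z=lambda im,x,y,w,h,f:cv2.resize(im[y:y+h,x:x+w],None,fx=f,fy=f,interpolation=cv2.INTER_CUBIC)
a=np.hstack([z(t,300,170,80,80,5),z(s,180,170,80,80,5)]); cv2.imwrite("pics/pail0.png",a)
a=np.hstack([z(t,140,145,90,100,4),z(s,280,215,110,100,4)]); cv2.imwrite("pics/hook0.png",a)
```

```text
(no output)
```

View pics/pail0.png

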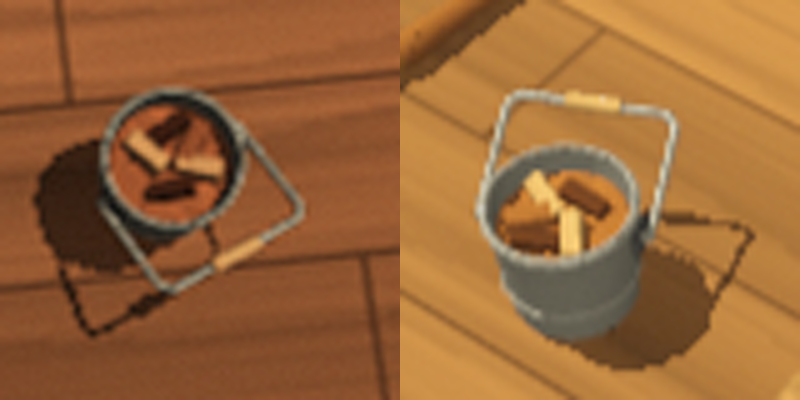

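View pics/hook0.png

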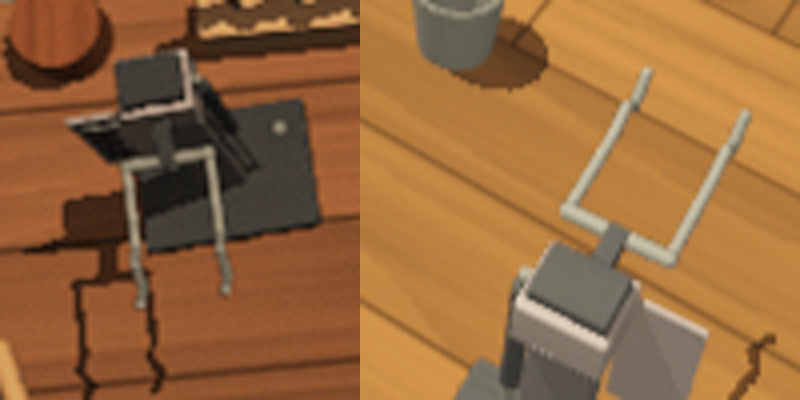

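```bash
cat > h.py <<'E'
import numpy as np,pickle,cv2
def ray(c,u,v,Tcw=None):
    d=np.array([(u-c["cx"])/c["fx"],-(v-c["cy"])/c["fy"],-1.])
    if Tcw is None: Tcw=np.linalg.inv(c["extrinsics"])
    d=Tcw[:3,:3]@d; return Tcw[:3,3],d/np.linalg.norm(d)
def onz(c,u,v,z,T=None):
    o,d=ray(c,u,v,T); return o+d*(z-o[2])/d[2]
def tri(*rs):
    A=np.zeros((3,3));b=np.zeros(3)
    for o,d in rs:
        P=np.eye(3)-np.outer(d,d);A+=P;b+=P@o
    x=np.linalg.solve(A,b); return x,[np.linalg.norm((np.eye(3)-np.outer(d,d))@(x-o)) for o,d in rs]
def proj(c,p):
    q=c["extrinsics"]@np.append(p,1); return c["cx"]+c["fx"]*q[0]/-q[2], c["cy"]-c["fy"]*q[1]/-q[2]
def wristT(obs,c):
    from scipy.spatial.transform import Rotation as R
    T=np.eye(4);T[:3,:3]=R.from_euler('xyz',obs["eef_rot"]).as_matrix();T[:3,3]=obs["ee_pos"]
    return T@c["T_tool_cam"]
E
python3 - <<'E'
from h import *
np.set_printoptions(precision=4,suppress=True)
t=pickle.load(open("top0.pkl","rb"));s=pickle.load(open("scene0.pkl","rb"))
def both(n,a,b): print(n,*tri(ray(t,*a),ray(s,*b)))
print("rim",onz(t,334.6,202,.095),onz(s,211.8,210.6,.095))
both("rim",(334.6,202),(211.8,210.6))
both("grip",(348,220.4),(218.4,190.2))
both("cornerA",(301/5+300,210/5+170),(110/5+180,97/5+170))
both("cornerB",(168/5+300,290/5+170),(272/5+180,113/5+170))
both("tip+y",(175.25,220.75),(375.75,243.75))
both("tip-y",(196.5,217.75),(352,232.5))
both("rod+y",(172,186.25),(358,279.5))
both("rod-y",(193,183),(331.75,267.5))
# tin, hoop, sander, mallet,chisel
print("tin",onz(t,272,256,.085),"hoop",onz(t,266.5,170,.045),"sander",onz(t,276,204,.035))
for p in [(398,190),(403,262)]: print("chisel",onz(t,*p,.02))
for n,c in (("top",t),("scene",s)): print(n,np.linalg.inv(c["extrinsics"])[:3,3])
E
```

```text
rim [ 0.6143 -0.2327  0.095 ] [ 0.6181 -0.2296  0.095 ]
rim [ 0.6153 -0.2333  0.0899] [np.float64(0.00024192078836554853), np.float64(0.00024192078836559976)]
grip [ 0.5394 -0.2694  0.1016] [np.float64(0.0016937523973416515), np.float64(0.0016937523973417571)]
cornerA [ 0.5668 -0.3192  0.099 ] [np.float64(0.0005127229477554229), np.float64(0.0005127229477552719)]
cornerB [ 0.5173 -0.2148  0.1032] [np.float64(0.0006064756833641551), np.float64(0.000606475683364128)]
tip+y [0.5648 0.3073 0.2716] [np.float64(0.0010536750253706095), np.float64(0.0010536750253705674)]
tip-y [0.5676 0.2399 0.2717] [np.float64(0.0012965126487161339), np.float64(0.0012965126487161052)]
rod+y [0.6808 0.3169 0.2637] [np.float64(0.003097752145860762), np.float64(0.003097752145860836)]
rod-y [0.6858 0.2479 0.2616] [np.float64(0.0022300861065173965), np.float64(0.0022300861065172118)]
tin [0.4415 0.0146 0.085 ] hoop [0.7781 0.0049 0.045 ] sander [ 0.6422 -0.0187  0.035 ]
chisel [ 0.6538 -0.4965  0.02  ]
chisel [ 0.3767 -0.4698  0.02  ]
top [ 0.3119 -0.0051  1.4624]
scene [1.2124 0.4635 1.125 ]
```

```bash
cat >> h.py <<'E'
from scipy.spatial.transform import Rotation as Rot
PY=np.radians(25.5); ex=np.array([np.cos(PY),np.sin(PY),0]); ey=np.array([-np.sin(PY),np.cos(PY),0]); ez=np.array([0,0,1.])
PC=np.array([.6155,-.2325,0])
def cur(o): return np.array(o["ee_pos"]),Rot.from_euler('xyz',o["eef_rot"]).as_matrix()
def mk(x,y):
    x=x/np.linalg.norm(x); y=y-x*(x@y); y/=np.linalg.norm(y); return np.column_stack([x,y,np.cross(x,y)])
def rel(p0,R0,p1,R1): return R0.T@(p1-p0)*1000, np.degrees(Rot.from_matrix(R0.T@R1).as_rotvec())
E
python3 - <<'E'
from h import *
from station import get_obs
np.set_printoptions(precision=3,suppress=True)
o=get_obs();p,R=cur(o);print(p);print(R, "y yaw",np.degrees(np.arctan2(R[1,1],R[0,1])))
for ph in (40,):
  f=np.radians(ph); a=np.sin(f)*ex-np.cos(f)*ez; n=np.cos(f)*ex+np.sin(f)*ez
  g=PC-ex*.0846+ez*.101; print("grip",g)
  for nm,y,h in (("+ey",ey,8),("-ey",-ey,8),("inpl+",n,12.5),("inpl-",-n,12.5)):
    R1=mk(a,y); tcp=g-n*(6+h+3)*1e-3+a*.014; pre=tcp-a*.06
    print(nm,"tcp",tcp,"pre",pre,*rel(p,R,pre,R1), np.linalg.norm(rel(p,R,pre,R1)[1]), "tcp-pre height",tcp[2])
E
```

```text
[ 0.203 -0.511  0.205]
[[-0.     0.369 -0.929]
 [ 0.001 -0.929 -0.369]
 [-1.    -0.001 -0.   ]] y yaw -68.35084843908972
grip [ 0.539 -0.269  0.101]
+ey tcp [ 0.536 -0.271  0.079] pre [ 0.501 -0.287  0.125] [  79.816  -98.014 -359.401] [165.72   -1.953 -60.31 ] 176.36373044639453 tcp-pre height 0.07934798843166316
-ey tcp [ 0.536 -0.271  0.079] pre [ 0.501 -0.287  0.125] [  79.816  -98.014 -359.401] [-3.711 39.98  -1.294] 40.17313541965827 tcp-pre height 0.07934798843166316
inpl+ tcp [ 0.532 -0.272  0.076] pre [ 0.498 -0.289  0.122] [  82.708  -97.78  -355.961] [-89.661  32.586  30.542] 100.16821383545499 tcp-pre height 0.07645544418807373
inpl- tcp [ 0.532 -0.272  0.076] pre [ 0.498 -0.289  0.122] [  82.708  -97.78  -355.961] [ 82.326  30.004 -32.012] 93.2876875406971 tcp-pre height 0.07645544418807373
```

Emit:
step_arm(
  motion=[
    [[0,-0.014,-0.0513,0,0,0],[0,-0.014,-0.0513,0,0,0],[0,-0.014,-0.0513,0,0,0],[0,-0.014,-0.0513,0,0,0],[0,-0.014,-0.0513,0,0,0],[0,-0.014,-0.0513,0,0,0],[0,-0.014,-0.0513,0,0,0],[0,0,0,-0.9,10,-0.3],[0,0,0,-0.9,10,-0.3],[0,0,0,-0.9,10,-0.3],[0,0,0,-0.9,10,-0.3],[0,0,0,0,0,0]],
  ],
  fingers=0,
  squeeze=10,
)

```text
time_s: 1.65
ee_pos: [0.4991, -0.2883, 0.2041]
eef_rot: [-3.14, 0.873, 0.441]
force: [1.5, -0.2, 0.2]
grip_width: 0.0004
```

Run:
```python
from h import *
from station import get_obs,camera
o=get_obs();c=camera("wrist");pickle.dump((o,c),open("w1.pkl","wb"));cv2.imwrite("pics/w1.png",c["pixels"][:,:,::-1]);print(o["qpos"])
```

```text
[-0.88821149  0.25132858  1.74147759  0.7755022   1.09962195 -0.10618266]
```

View pics/w1.png

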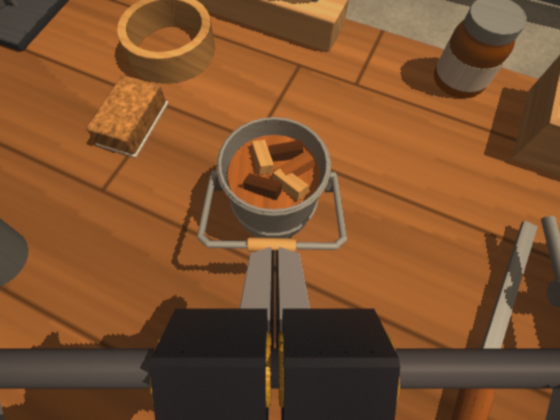

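Run:
```python
from h import *
np.set_printoptions(precision=4,suppress=True)
o,c=pickle.load(open("w1.pkl","rb"));T=wristT(o,c);p,R=cur(o)
g=onz(c,272,243.5,.101,T);A=onz(c,203,242,.101,T);B=onz(c,343,243,.101,T);rim=onz(c,274,168,.095,T)
print(g,A,B,rim,np.degrees(np.arctan2(*(A-B)[[1,0]]))-90, np.linalg.norm(A-B),np.linalg.norm((g-rim)[:2]))
t=pickle.load(open("top0.pkl","rb"));s=pickle.load(open("scene0.pkl","rb"))
g3,r=tri(ray(c,272,243.5,T),ray(t,348,220.4),ray(s,218.4,190.2));print(g3,r)
x,y,z=R.T;print(R)
for g_ in (g3,):
  n=-z; tcp=g_-n*.017+x*.014; pre=tcp-x*.06
  print(pre,R.T@(pre-p)*1e3, R.T@(tcp-p)*1e3)
```

```text
[ 0.5427 -0.2667  0.101 ] [ 0.5196 -0.2145  0.101 ] [ 0.5681 -0.3196  0.101 ] [ 0.6122 -0.2358  0.095 ] 24.739179714480514 0.11570259220348025 0.07604663919172995
[ 0.5404 -0.268   0.1042] [np.float64(0.0013954280383235427), np.float64(0.0023910762192609495), np.float64(0.0018440749776941138)]
[[ 0.5809  0.4258 -0.6937]
 [ 0.2744 -0.9048 -0.3257]
 [-0.7664 -0.0012 -0.6424]]
[ 0.5019 -0.2862  0.1285] [60.1017 -0.6107 45.8715] [120.1017  -0.6107  45.8715]
```

Emit:
step_arm(
  motion=[
    [[0,0,0.025,0,0,0],[0,0,0.025,0,0,0],[0.03,0,0,0,0,0],[0.03,0,0,0,0,0],[0.02,0,0,0,0,0],[0.02,0,0,0,0,0],[0.02,0,0,0,0,0],[0,0,0,0,0,0]],
  ],
)

```text
time_s: 2.7
ee_pos: [0.536, -0.2704, 0.0803]
eef_rot: [3.141, 0.873, 0.444]
force: [0.5, -0.8, -1.1]
grip_width: 0.0007
```

Run:
```python
from h import *
from station import get_obs,camera
o=get_obs();c=camera("wrist");s=camera("scene");pickle.dump((o,c),open("w2.pkl","wb"));
w=c["pixels"][:,:,::-1];s=s["pixels"][160:260,170:270,::-1]
cv2.imwrite("pics/w2.png",np.hstack([w[:400,100:460],cv2.resize(s,(400,400),interpolation=2)]));print(o["force"],o["ee_pos"],o["qpos"])
```

```text
[ 0.49024145 -0.79653737 -1.11306062] [ 0.53597951 -0.27039346  0.08027228] [-0.81001955  0.46183501  1.78922745  0.91477987  0.87916983 -0.28746533]
```

View pics/w2.png

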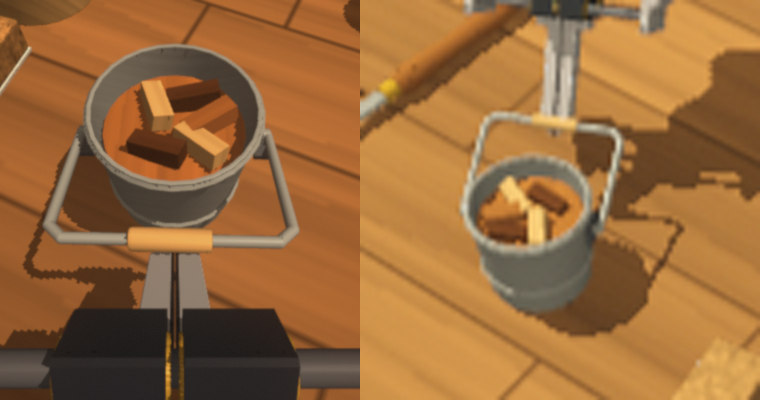

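Emit:
step_arm(
  motion=[
    [[0,0,-0.002,0,0,0],[0,0,-0.002,0,0,0],[-0.0036,0,-0.007,0,0,0],[-0.003,0,-0.0072,0,0,0],[-0.0024,0,-0.0075,0,0,0],[-0.0017,0,-0.0077,0,0,0],[0,0,0,0,0,0]],
  ],
)

```text
time_s: 3.68
ee_pos: [0.553, -0.2629, 0.1116]
eef_rot: [3.138, 0.872, 0.44]
force: [0.4, -0.5, -0.5]
grip_width: 0.0005
```

```bash
cat > snap.py <<'E'
import sys
from h import *
from station import get_obs,camera
np.set_printoptions(precision=4,suppress=True)
n=sys.argv[1];x,y,w=map(int,sys.argv[2:5])
o=get_obs();c=camera("wrist");s=camera("scene");pickle.dump((o,c,s),open(n+".pkl","wb"))
W=c["pixels"][:400,:,::-1];S=s["pixels"][y:y+w,x:x+w,::-1]
cv2.imwrite(f"pics/{n}.png",np.hstack([W[:,80:480],cv2.resize(S,(400,400),interpolation=2)]));print(o["force"],o["ee_pos"],o["eef_rot"],o["qpos"],o["time_s"])
E
python3 snap.py w3 170 160 100
```

```text
[ 0.3685 -0.5139 -0.4663] [ 0.553  -0.2629  0.1116] [3.1376 0.8721 0.4402] [-0.7763  0.4236  1.7548  0.8775  0.9017 -0.1953] 3.675
```

View pics/w3.png

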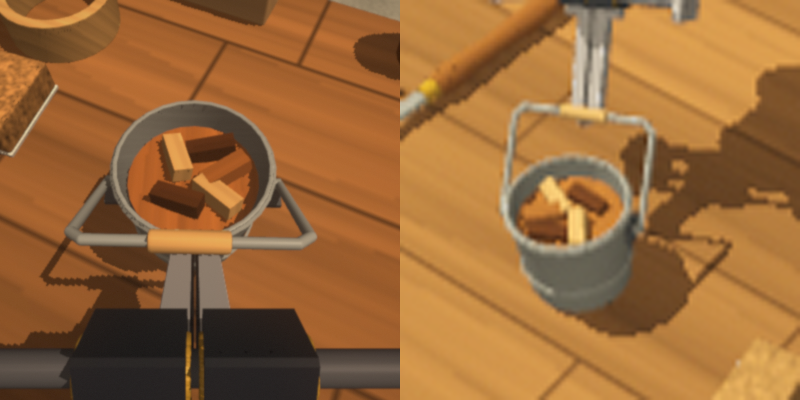

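Emit:
step_arm(
  motion=[
    [[-0.001,0,-0.0078,0,0,0],[-0.0003,0,-0.0078,0,0,0],[0.0003,0,-0.0078,0,0,0],[0.001,0,-0.0078,0,0,0],[0.0017,0,-0.0077,0,0,0],[0.0024,0,-0.0075,0,0,0],[0.003,0,-0.0072,0,0,0],[0.0036,0,-0.007,0,0,0],[0.0042,0,-0.0066,0,0,0],[0.0024,0,-0.0031,0,0,0],[0,0,0,0,0,0]],
  ],
)

```text
time_s: 5.15
ee_pos: [0.6114, -0.235, 0.1429]
eef_rot: [3.139, 0.873, 0.441]
force: [0.0, 0.8, -0.6]
grip_width: 0.0005
```

```bash
python3 snap.py w4 170 160 100
```

```text
[ 0.0261  0.8286 -0.6336] [ 0.6114 -0.235   0.1429] [3.1391 0.8725 0.4411] [-0.6647  0.4348  1.6502  0.8304  0.8921 -0.0246] 5.15
```

View pics/w4.png

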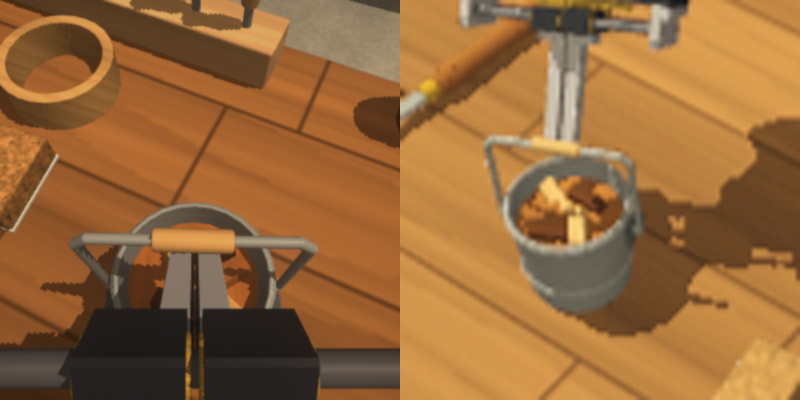

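Run:
```python
from h import *
np.set_printoptions(precision=4,suppress=True)
for nm,w,sc in (("w3",(270,240),(183/4+170,114/4+160)),("w4",(273.5,240.5),(156/4+170,147/4+160))):
  o,c,s=pickle.load(open(nm+".pkl","rb"));T=wristT(o,c);p,R=cur(o)
  g,r=tri(ray(c,*w,T),ray(s,*sc)); print(g,r)
  d=R.T@(g-p); print("tool frame",d*1e3)
  q=g-PC-np.array([0,0,.07]); print("bail elev",180-np.degrees(np.arctan2(q[2],q@ex)),np.linalg.norm([q[2],q@ex]))
```

```text
[ 0.558  -0.2589  0.1318] [np.float64(0.0004571457150297225), np.float64(0.0004571457150298202)]
tool frame [-11.4436  -1.4321 -17.7537]
bail elev 44.35092074030109 0.08844482268487013
[ 0.6174 -0.232   0.1607] [np.float64(0.0008102935662667682), np.float64(0.0008102935662667593)]
tool frame [ -9.3256  -0.1007 -16.6109]
bail elev 91.21686505538332 0.09073438033943743
```

Emit:
step_arm(
  motion=[
    [[0,0,0.01,0,0,0],[-0.01,0,0.01,0,0,0],[-0.03,0,0,0,0,0],[-0.03,0,0,0,0,0],[-0.04,0,0,0,0,0],[0,0,0,0,-10,0],[0,0,0,0,-10,0],[0,0,0,0,-10,0],[0,0,0,0,-10,0],[0,0,0,-10,0,0],[0,0,0,-10,0,0],[0,0,0,-10,0,0]],
  ],
)

```text
time_s: 6.75
ee_pos: [0.5326, -0.2725, 0.2143]
eef_rot: [0.691, 1.57, -1.48]
force: [1.2, -0.4, 1.1]
grip_width: 0.0003
```

Emit:
step_arm(
  motion=[
    [[0,0,0,-10,0,0],[0,0,0,-10,0,0],[0,0,0,-10,0,0],[0,0,0,-10,0,0],[0,0,0,-10,0,0],[0,0,0,-10,0,0],[0,0,0,0,0,0]],
  ],
  fingers=0.06,
)

```text
time_s: 7.62
ee_pos: [0.5327, -0.2725, 0.2144]
eef_rot: [-0.098, 1.57, -1.228]
force: [0.1, -0.1, 0.8]
grip_width: 0.0597
```

```bash
python3 snap.py w5 170 160 100
python3 - <<'E'
from h import *
np.set_printoptions(precision=4,suppress=True)
o,c,s=pickle.load(open("w5.pkl","rb"));p,R=cur(o);print(R)
print(rel(p,R,np.array([.617,-.232,.2]),mk(-ez,ex)))
E
```

```text
[ 0.0803 -0.1165  0.7693] [ 0.5327 -0.2725  0.2144] [-0.098   1.5696 -1.2279] [-0.5337  0.4016  1.3636 -0.0008  1.3754 -0.9744] 7.625
[[ 0.0004  0.9044  0.4268]
 [-0.0011  0.4268 -0.9044]
 [-1.     -0.0001  0.0012]]
(array([14.3881, 93.5096, -0.6425]), array([-0.2383,  0.0671,  0.0067]))
```

View pics/w5.png

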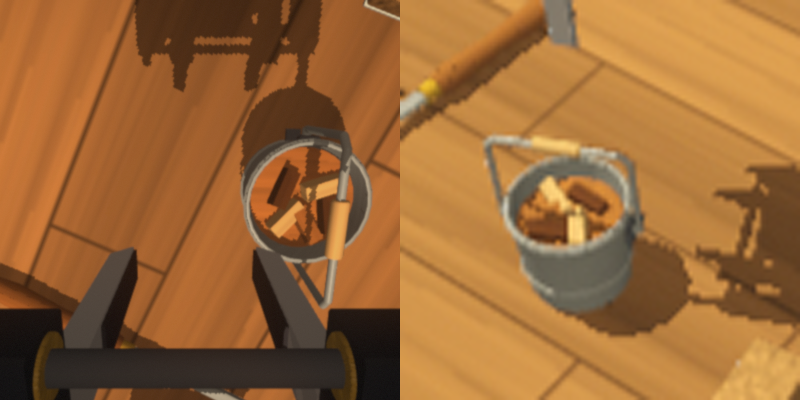

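Run:
```python
from h import *
np.set_printoptions(precision=4,suppress=True)
o,c,s=pickle.load(open("w5.pkl","rb"));T=wristT(o,c);p,R=cur(o)
A=onz(c,80+345,142,.16,T);B=onz(c,80+328,302,.16,T);g=onz(c,80+338,231,.16,T);rim=onz(c,80+306,200,.095,T)
print(A,B,g,(A+B)/2,np.degrees(np.arctan2(*(A-B)[[1,0]])),np.linalg.norm(A-B),rim)
g,r=tri(ray(c,418,231,T),ray(s,156/4+170,147/4+160));print(g,r); print(R.T@(g-p)*1e3)
```

```text
[ 0.5936 -0.1811  0.16  ] [ 0.6408 -0.2809  0.16  ] [ 0.6199 -0.2329  0.16  ] [ 0.6172 -0.231   0.16  ] 115.31824957388865 0.11034751729513091 [ 0.6153 -0.2294  0.095 ]
[ 0.6181 -0.2316  0.1621] [np.float64(0.001155839963963644), np.float64(0.0011558399639637455)]
[52.2401 94.6596 -0.5847]
```

Emit:
step_arm(
  motion=[
    [[0,0.03,0,0,0,0],[0,0.03,0,0,0,0],[0,0.0245,0,0,0,0],[0,0.01,0,0,0,0],[0,0,0,0,0,0],[0.02,0,0,0,0,0],[0.02,0,0,0,0,0],[0.02,0,0,0,0,0],[0.013,0,0,0,0,0],[0,0,0,0,0,0]],
  ],
)

```text
time_s: 8.98
ee_pos: [0.6183, -0.2319, 0.1409]
eef_rot: [-0.684, 1.57, -1.813]
force: [-0.2, -1.5, 0.8]
grip_width: 0.06
```

```bash
python3 snap.py w6 170 160 100
```

```text
[-0.1603 -1.4724  0.8035] [ 0.6183 -0.2319  0.1409] [-0.684   1.5697 -1.8129] [-0.4138  0.5995  1.2439 -0.0011  1.2979 -0.8554] 8.975
```

View pics/w6.png

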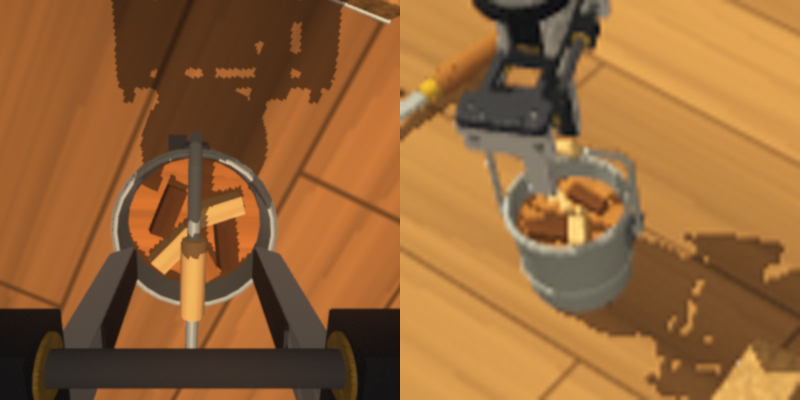

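Emit:
step_arm(
  motion=[
    [[0,0,0,0,0,0],[0,0,0,0,0,0],[0,0,0,0,0,0]],
  ],
  fingers=0.018,
  squeeze=5,
)

```text
time_s: 9.45
ee_pos: [0.619, -0.2316, 0.1416]
eef_rot: [0.209, 1.569, -0.919]
force: [0.5, 0.8, 0.7]
grip_width: 0.0332
```

Emit:
step_arm(
  motion=[
    [[0,0,0,0,0,0],[0,0,0,0,0,0],[0,0,0,0,0,0]],
  ],
  fingers=0,
  squeeze=20,
)

```text
time_s: 9.82
ee_pos: [0.6189, -0.2316, 0.1414]
eef_rot: [0.108, 1.569, -1.021]
force: [-0.5, 0.1, -0.0]
grip_width: 0.0113
```

Emit:
step_arm(
  motion=[
    [[-0.003,0,0,0,0,0],[-0.003,0,0,0,0,0],[-0.004,0,0,0,0,0],[0,0,0,0,0,0],[0,0,0,0,0,0]],
  ],
)

```text
time_s: 10.45
ee_pos: [0.6189, -0.2316, 0.1513]
eef_rot: [0.032, 1.569, -1.096]
force: [-0.2, 0.4, -6.2]
grip_width: 0.0112
```

```bash
python3 snap.py w7 170 160 100
```

```text
[-0.1955  0.3998 -6.1997] [ 0.6189 -0.2316  0.1513] [ 0.0322  1.5692 -1.0959] [-0.4131  0.5911  1.2325 -0.0011  1.3168 -0.8555] 10.45
```

View pics/w7.png

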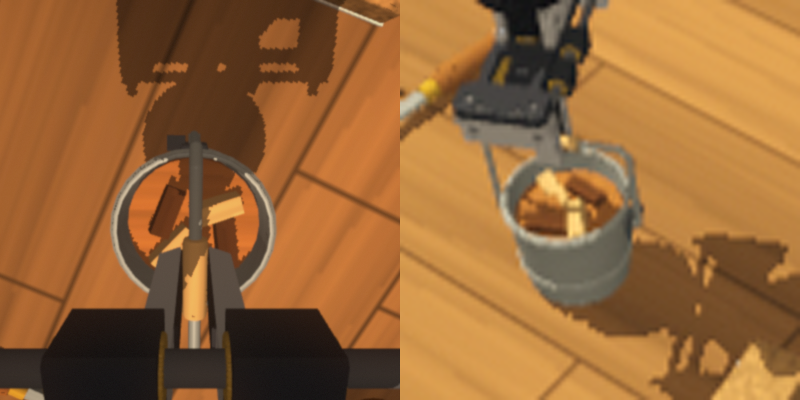

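Emit:
step_arm(
  motion=[
    [[-0.008,0,0,0,0,0],[-0.014,0,0,0,0,0],[-0.018,0,0,0,0,0],[-0.02,0,0,0,0,0],[-0.02,0,0,3,0,0],[-0.02,0,0,4,0,0],[-0.016,0,0,4,0,0],[-0.01,0,0,4,0,0],[-0.004,0,0,4,0,0],[0,0,0,2,0,0]],
  ],
)

```text
time_s: 11.8
ee_pos: [0.6189, -0.2315, 0.283]
eef_rot: [0.783, 1.567, -0.713]
force: [0.2, -0.6, -6.6]
grip_width: 0.0115
```

Run:
```python
from h import *
from station import get_obs
np.set_printoptions(precision=4,suppress=True)
o=get_obs();p,R=cur(o);print(p,R,o["force"],o["qpos"])
hy=np.radians(4);hx=np.array([np.cos(hy),np.sin(hy),0]);seat=np.array([.582,.275,.262])
print(rel(p,R,seat-hx*.1+np.array([0,0,.281-.262]),mk(-ez,hx)))
```

```text
[ 0.6189 -0.2315  0.283 ] [[ 0.0026  0.9972  0.0748]
 [-0.0022  0.0748 -0.9972]
 [-1.      0.0024  0.0024]] [ 0.1786 -0.6242 -6.5731] [-0.4129  0.5204  1.0387 -0.001   1.5792 -0.4878]
(array([   0.4938,  -98.8913, -508.3171]), array([ 0.2898,  0.1392, -0.1393]))
```

Emit:
step_arm(
  motion=[
    [[0,-0.0016,-0.008,0,0,0],[0,-0.0027,-0.014,0,0,0],[0,-0.0039,-0.02,0,0,0],[0,-0.005,-0.026,0,0,0],[0,-0.0058,-0.03,0,0,0],[0,-0.0058,-0.03,0,0,0],[0,-0.0058,-0.03,0,0,0],[0,-0.0058,-0.03,0,0,0],[0,-0.0058,-0.03,0,0,0],[0,-0.0058,-0.03,0,0,0],[0,-0.0058,-0.03,0,0,0],[0,-0.0058,-0.03,0,0,0]],
  ],
)

```text
time_s: 13.3
ee_pos: [0.5349, 0.0728, 0.2811]
eef_rot: [0.673, 1.569, -0.82]
force: [0.3, -0.1, -6.1]
grip_width: 0.0109
```

Emit:
step_arm(
  motion=[
    [[0,-0.0058,-0.03,0,0,0],[0,-0.0058,-0.03,0,0,0],[0,-0.0058,-0.03,0,0,0],[0,-0.0055,-0.028,0,0,0],[0,-0.0047,-0.024,0,0,0],[0,-0.0039,-0.02,0,0,0],[0,-0.0031,-0.016,0,0,0],[0,-0.0023,-0.012,0,0,0],[0,-0.0016,-0.008,0,0,0],[0,0,0,0,0,0],[0,0,0,0,0,0]],
  ],
)

```text
time_s: 14.68
ee_pos: [0.4826, 0.2652, 0.2805]
eef_rot: [0.395, 1.569, -1.1]
force: [-0.1, -0.6, -6.3]
grip_width: 0.0115
```

```bash
python3 snap.py w8 270 160 133
python3 - <<'E'
import pickle,cv2
from station import camera
c=camera("top");pickle.dump(c,open("top8.pkl","wb"));s=pickle.load(open("w8.pkl","rb"))
cv2.imwrite("pics/top8.png",cv2.resize(c["pixels"][130:270,120:260,::-1],None,fx=4,fy=4,interpolation=2))
cv2.imwrite("pics/w8full.png",s[1]["pixels"][:,:,::-1])
E
```

```text
[-0.1137 -0.6358 -6.256 ] [0.4826 0.2652 0.2805] [ 0.3947  1.5688 -1.1002] [ 0.437   0.256   1.4037 -0.002   1.4819  0.3613] 14.675
```

View pics/w8.png

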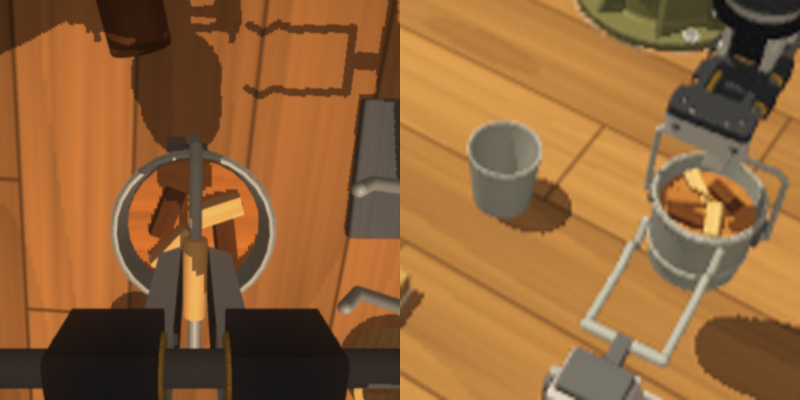

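View pics/top8.png

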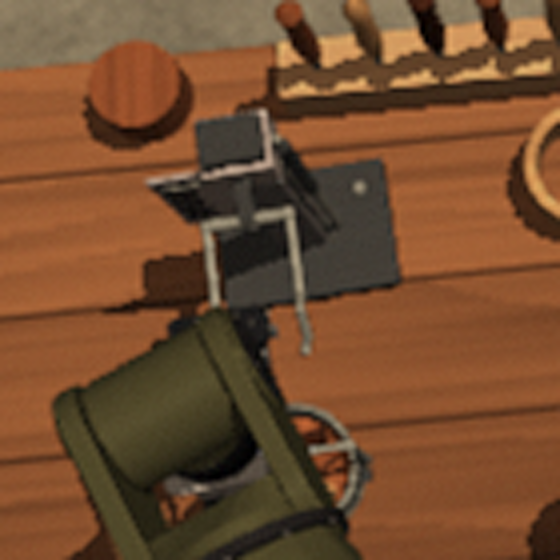

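View pics/w8full.png

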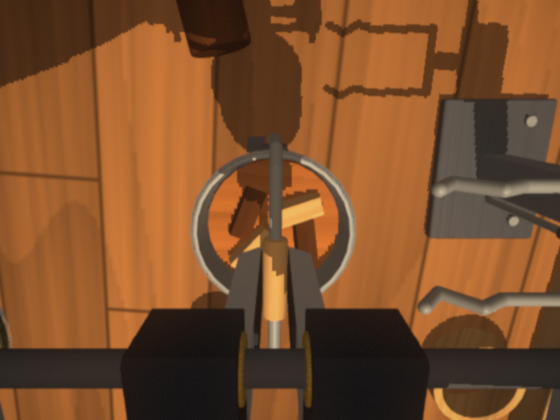

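Run:
```python
import cv2,pickle
o,c,s=pickle.load(open("w8.pkl","rb"))
cv2.imwrite("pics/w8h.png",cv2.resize(c["pixels"][160:330,400:560,::-1],None,fx=3.4,fy=3.4,interpolation=2))
cv2.imwrite("pics/s8h.png",cv2.resize(s["pixels"][215:315,310:420,::-1],None,fx=5,fy=5,interpolation=2))
```

```text
(no output)
```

View pics/w8h.png

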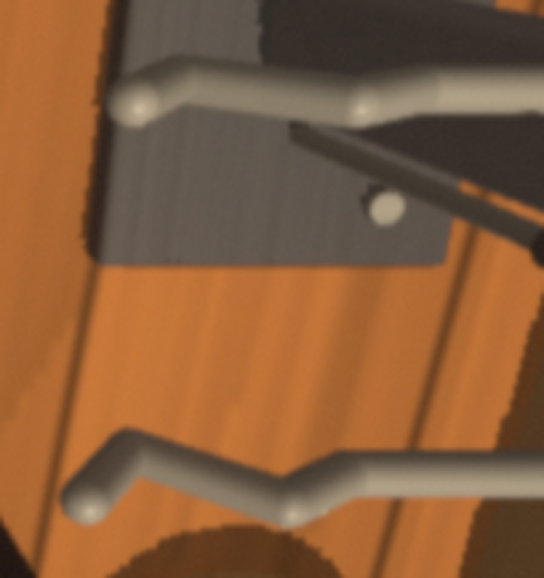

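View pics/s8h.png

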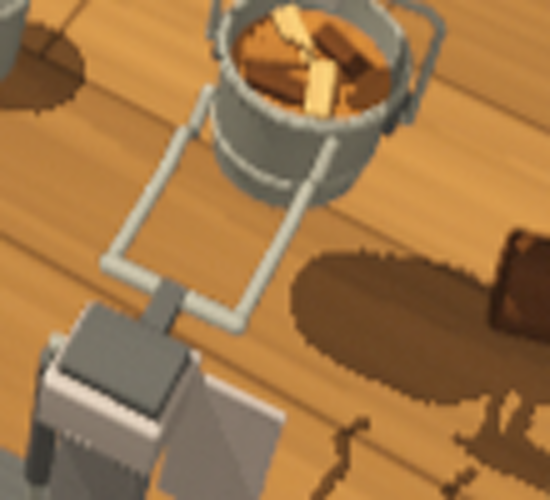

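Run:
```python
from h import *
np.set_printoptions(precision=4,suppress=True)
o,c,s=pickle.load(open("w8.pkl","rb"));T=wristT(o,c);p,R=cur(o)
P={k:onz(c,*v,.271,T) for k,v in dict(tU=(440.6,190.3),tL=(425.9,307.6),fU=(505.9,190.3),fL=(486,309.4)).items()}
for k,v in P.items(): print(k,v,R.T@(v-p)*1e3)
bU=onz(c,453.5,183,.253,T);bL=onz(c,438,291,.253,T);print(bU,bL,(bU+bL)/2)
m=sum(P.values())/4;print("mid",m,"yaw tips",np.degrees(np.arctan2(*(P['tU']-P['tL'])[[1,0]]))-90,"yaw far",np.degrees(np.arctan2(*(P['fU']-P['fL'])[[1,0]]))-90,"along",[np.degrees(np.arctan2(*(P['f'+k]-P['t'+k])[[1,0]])) for k in 'UL'])
print("y width",np.linalg.norm(P['tU']-P['tL']),np.linalg.norm(P['fU']-P['tU']))
t=pickle.load(open("top0.pkl","rb"));s0=pickle.load(open("scene0.pkl","rb"))
print(tri(ray(t,175.25,220.75),ray(s0,375.75,243.75),ray(c,440.6,190.3,T)))
print(tri(ray(t,196.5,217.75),ray(s0,352,232.5),ray(c,425.9,307.6,T)))
print("tool y yaw",np.degrees(np.arctan2(R[1,1],R[0,1])))
g=onz(c,275,281,.2995,T); print("grip seen",g)
for nm in ((275,140),(275,340)): print(onz(c,*nm,.2995,T))
```

```text
tU [0.5668 0.3079 0.271 ] [  9.4976  87.1733 -36.2426]
tL [0.5718 0.2401 0.271 ] [ 9.6255 86.9975 31.7505]
fU [0.6006 0.3105 0.271 ] [  9.5242 121.0458 -36.2138]
fL [0.6061 0.2415 0.271 ] [  9.6547 121.3128  32.9529]
[0.5818 0.3093 0.253 ] [0.5861 0.2422 0.253 ] [0.584  0.2758 0.253 ]
mid [0.5863 0.275  0.271 ] yaw tips 4.197808240509914 yaw far 4.5671115602468575 along [np.float64(4.297123694645023), np.float64(2.339048272290453)]
y width 0.06799345669236932 0.03387247252465503
(array([0.5654, 0.3076, 0.2724]), [np.float64(0.001473302168811856), np.float64(0.0009074370103290679), np.float64(0.0009646306593757312)])
(array([0.5689, 0.2405, 0.2731]), [np.float64(0.0022462243919977223), np.float64(0.0012453824428153748), np.float64(0.0019562420624674027)])
tool y yaw 4.34592729007839
grip seen [0.484  0.2642 0.2995]
[0.479  0.3294 0.2995]
[0.4864 0.2324 0.2995]
```

Emit:
step_arm(
  motion=[
    [[0.002,0.005,-0.0025,0,0,0],[0,0.01,0,0,0,0],[0,0.015,0,0,0,0],[0,0.016,0,0,0,0],[0,0.016,0,0,0,0],[0,0.015,0,0,0,0],[0,0.012,0,0,0,0],[0,0.009,0,0,0,0],[0,0.005,0,0,0,0],[0,0,0,0,0,0],[0,0,0,0,0,0]],
  ],
)

```text
time_s: 16.2
ee_pos: [0.5848, 0.276, 0.2787]
eef_rot: [0.505, 1.569, -0.989]
force: [0.2, 0.1, -6.2]
grip_width: 0.0113
```

```bash
python3 snap.py w9 300 190 110
python3 - <<'E'
import pickle,cv2
s=pickle.load(open("w9.pkl","rb"))
cv2.imwrite("pics/w9full.png",s[1]["pixels"][:,:,::-1])
cv2.imwrite("pics/s9.png",cv2.resize(s[2]["pixels"][190:310,290:420,::-1],None,fx=4.6,fy=4.6,interpolation=2))
E
```

```text
[ 0.2366  0.105  -6.2069] [0.5848 0.276  0.2787] [ 0.5052  1.5691 -0.9893] [ 0.3851  0.4873  1.0964 -0.0017  1.5575  0.3088] 16.2
```

View pics/s9.png

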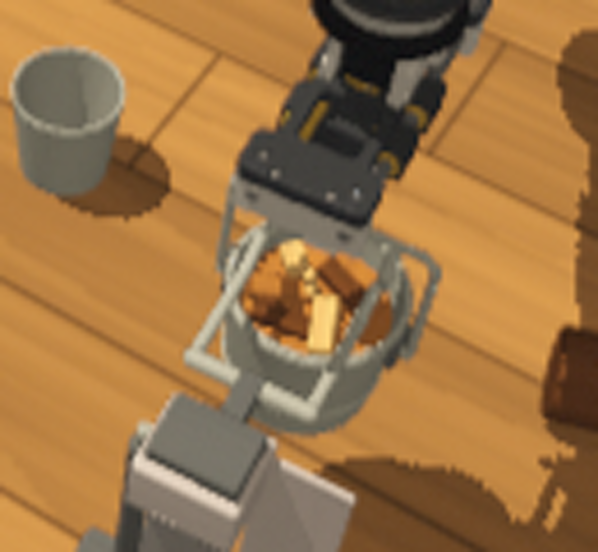

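View pics/w9full.png

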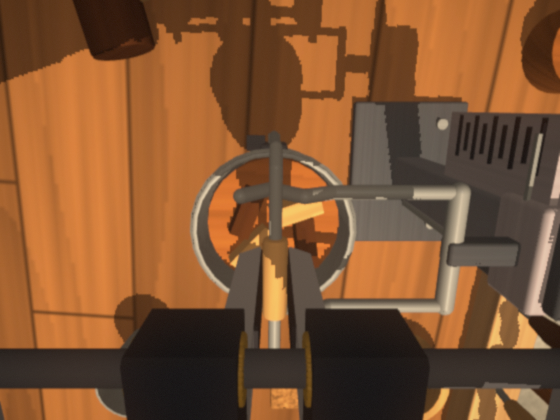

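Emit:
step_arm(
  motion=[
    [[0.004,0,0,0,0,0],[0.006,0,0,0,0,0],[0.006,0,0,0,0,0],[0.005,0,0,0,0,0],[0.003,0,0,0,0,0],[0.003,0,0,0,0,0],[0.003,0,0,0,0,0],[0.003,0,0,0,0,0],[0,0,0,0,0,0],[0,0,0,0,0,0]],
  ],
)

```text
time_s: 17.55
ee_pos: [0.585, 0.2759, 0.2458]
eef_rot: [0.547, 1.569, -0.947]
force: [-0.2, 0.7, -5.4]
grip_width: 0.0111
```

Emit:
step_arm(
  motion=[
    [[0.003,0,0,0,0,0],[0.003,0,0,0,0,0],[0.003,0,0,0,0,0],[0.003,0,0,0,0,0],[0.003,0,0,0,0,0],[0,0,0,0,0,0],[0,0,0,0,0,0]],
  ],
)

```text
time_s: 18.42
ee_pos: [0.585, 0.2759, 0.2307]
eef_rot: [0.475, 1.569, -1.019]
force: [-1.6, -1.1, -3.9]
grip_width: 0.0112
```

```bash
python3 snap.py w10 300 190 110
python3 - <<'E'
import pickle,cv2
from h import *
s=pickle.load(open("w10.pkl","rb"))
cv2.imwrite("pics/w10full.png",np.hstack([s[1]["pixels"][:400,200:500,::-1],cv2.resize(s[2]["pixels"][190:310,290:410,::-1],(400,400),interpolation=2)]))
E
```

```text
[-1.5593 -1.1211 -3.9073] [0.585  0.2759 0.2307] [ 0.4752  1.569  -1.0195] [ 0.3848  0.5061  1.1771 -0.0017  1.4581  0.3088] 18.425
```

View pics/w10full.png

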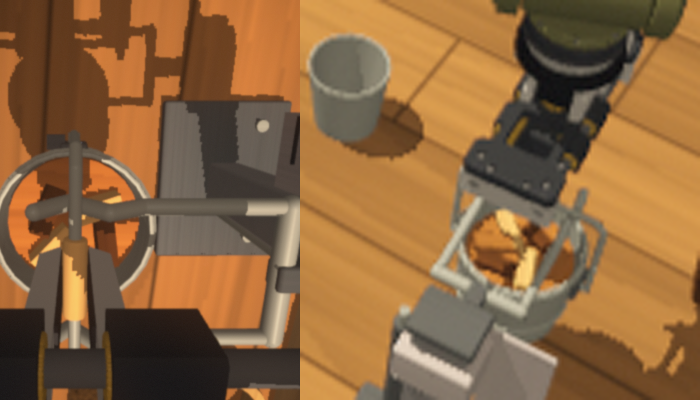

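Emit:
step_arm(
  motion=[
    [[0,-0.0005,0,0,0,0],[0.002,-0.0005,0,0,0,0],[0.003,0,0,0,0,0],[0.003,0,0,0,0,0],[0.003,0,0,0,0,0],[0.003,0,0,0,0,0],[0.002,0,0,0,0,0],[0,0,0,0,0,0],[0,0,0,0,0,0]],
  ],
)

```text
time_s: 19.65
ee_pos: [0.5841, 0.2758, 0.2147]
eef_rot: [0.51, 1.569, -0.985]
force: [-0.8, -0.6, -2.4]
grip_width: 0.0116
```

Run:
```python
from station import get_obs
for i in range(1):
    o=get_obs();print(o["force"],o["moment"],o["ee_pos"])
```

```text
[-0.75092108 -0.59368872 -2.38311306] [ 0.00774275  0.21582609 -0.01642696] [0.58406171 0.27579762 0.21472721]
```

Emit:
step_arm(
  motion=[
    [[0.002,-0.0003,0,0,0,0],[0.002,0,0,0,0,0],[0.003,0,0,0,0,0],[0.003,0,0,0,0,0],[0.002,0,0,0,0,0],[0.002,0,0,0,0,0],[0,0,0,0,0,0],[0,0,0,0,0,0]],
  ],
)

```text
time_s: 20.65
ee_pos: [0.5837, 0.2757, 0.2007]
eef_rot: [0.466, 1.569, -1.028]
force: [-1.8, 0.4, -0.7]
grip_width: 0.0115
```

Emit:
step_arm(
  motion=[
    [[0.001,0,0,0,0,0],[0.001,0,0,0,0,0],[0.001,0,0,0,0,0],[0,0,0,0,0,0]],
  ],
)

```text
time_s: 21.15
ee_pos: [0.5838, 0.2758, 0.1975]
eef_rot: [0.427, 1.569, -1.068]
force: [-3.0, -0.2, -0.3]
grip_width: 0.0114
```

Emit:
step_arm(
  motion=[
    [[0,0,0,0,0,0]],
  ],
)

```text
time_s: 21.28
ee_pos: [0.5838, 0.2758, 0.1976]
eef_rot: [0.469, 1.569, -1.026]
force: [-2.8, 1.0, -0.1]
grip_width: 0.0116
```

Emit:
step_arm(
  motion=[
    [[0,0,0,0,0,0]],
  ],
)

```text
time_s: 21.4
ee_pos: [0.5838, 0.2757, 0.1977]
eef_rot: [0.481, 1.569, -1.014]
force: [-2.7, 0.5, -0.5]
grip_width: 0.0113
```

```bash
python3 snap.py w11 290 190 130
python3 - <<'E'
import pickle,cv2
from h import *
s=pickle.load(open("w11.pkl","rb"))
cv2.imwrite("pics/w11full.png",np.hstack([s[1]["pixels"][:400,200:500,::-1],cv2.resize(s[2]["pixels"][190:310,290:410,::-1],(400,400),interpolation=2)]))
E
```

```text
[-2.7421  0.5064 -0.5003] [0.5838 0.2757 0.1977] [ 0.4805  1.569  -1.0141] [ 0.3853  0.5223  1.2289 -0.0018  1.39    0.3094] 21.4
```

View pics/w11full.png

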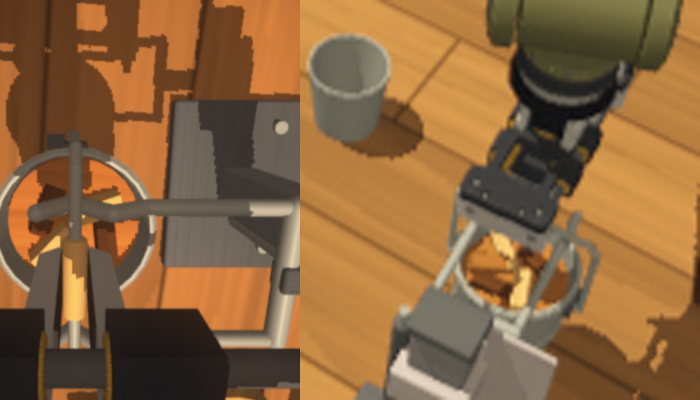

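Emit:
step_arm(
  motion=[
    [[0,-0.001,0,0,0,0],[0,0,0,0,0,0],[0,0,0,0,0,0]],
  ],
)

```text
time_s: 21.88
ee_pos: [0.5828, 0.2756, 0.1976]
eef_rot: [0.436, 1.569, -1.059]
force: [-1.5, 0.1, -0.1]
grip_width: 0.0111
```

Emit:
step_arm(
  motion=[
    [[0,-0.001,0,0,0,0],[0,0,0,0,0,0],[0,0,0,0,0,0]],
  ],
)

```text
time_s: 22.25
ee_pos: [0.5824, 0.2756, 0.1979]
eef_rot: [1.108, 1.568, -0.387]
force: [5.7, 0.6, -0.7]
grip_width: 0.0113
```

Emit:
step_arm(
  motion=[
    [[0,0.0008,0,0,0,0],[0,0,0,0,0,0],[0,0,0,0,0,0]],
  ],
)

```text
time_s: 22.62
ee_pos: [0.5825, 0.2756, 0.1976]
eef_rot: [0.349, 1.569, -1.146]
force: [0.6, -0.4, -1.0]
grip_width: 0.0114
```

```bash
cat > avg.py <<'E'
from station import get_obs,camera
import numpy as np
F=[]
for i in range(16):
    camera("wrist"); F.append(get_obs()["force"])
F=np.array(F);print(F.mean(0).round(2),F.std(0).round(2),get_obs()["ee_pos"].round(4),get_obs()["time_s"])
E
python3 avg.py
```

```text
[-0.01 -0.1  -0.38] [0.37 0.45 0.36] [0.5825 0.2756 0.1976] 23.425
```

Emit:
step_arm(
  motion=[
    [[0.001,0,0,0,0,0],[0.001,0,0,0,0,0],[0.001,0,0,0,0,0],[0,0,0,0,0,0],[0,0,0,0,0,0]],
  ],
)

```text
time_s: 24.05
ee_pos: [0.5826, 0.2757, 0.1946]
eef_rot: [0.448, 1.569, -1.046]
force: [-1.1, -0.5, -0.6]
grip_width: 0.0111
```

```bash
python3 avg.py
```

```text
[-1.14 -0.33  0.12] [0.39 0.53 0.45] [0.5826 0.2756 0.1946] 24.85
```

Emit:
step_arm(
  motion=[
    [[0.001,-0.0002,0,0,0,0],[0,0,0,0,0,0],[0,0,0,0,0,0],[0,0,0,0,0,0]],
  ],
  squeeze=5,
)

```text
time_s: 25.35
ee_pos: [0.5825, 0.2757, 0.1937]
eef_rot: [0.738, 1.569, -0.756]
force: [1.7, 1.0, 0.1]
grip_width: 0.0118
```

```bash
python3 avg.py
```

```text
[1.92 1.85 0.08] [0.58 0.48 0.61] [0.5824 0.2757 0.1936] 26.15
```

Balanced (about 0 N vertically). Release gradually.

Emit:
step_arm(
  motion=[
    [[0,0,0,0,0,0],[0,0,0,0,0,0]],
  ],
  fingers=0.016,
  squeeze=3,
)

```text
time_s: 26.4
ee_pos: [0.5822, 0.2755, 0.1935]
eef_rot: [0.063, 1.569, -1.432]
force: [-0.5, 0.2, -0.6]
grip_width: 0.0157
```

Emit:
step_arm(
  motion=[
    [[0,0,0,0,0,0],[0,0,0,0,0,0],[0,0,0,0,0,0],[0,0,0,0,0,0]],
  ],
  fingers=0.04,
)

```text
time_s: 26.9
ee_pos: [0.5824, 0.2756, 0.1936]
eef_rot: [0.417, 1.569, -1.078]
force: [-0.1, 1.0, 0.1]
grip_width: 0.0404
```

```bash
python3 avg.py; python3 snap.py w12 290 190 130
python3 - <<'E'
import pickle,cv2
from h import *
s=pickle.load(open("w12.pkl","rb"))
cv2.imwrite("pics/w12full.png",np.hstack([s[1]["pixels"][:400,200:500,::-1],cv2.resize(s[2]["pixels"][190:310,290:410,::-1],(400,400),interpolation=2)]))
E
```

```text
[-0.05 -0.27  0.04] [0.45 0.43 0.59] [0.5824 0.2756 0.1936] 27.7
[-0.6379 -0.2998  0.1469] [0.5824 0.2756 0.1936] [ 0.467   1.569  -1.0277] [ 0.3859  0.5219  1.2388 -0.0018  1.3805  0.3102] 27.7
```

View pics/w12full.png

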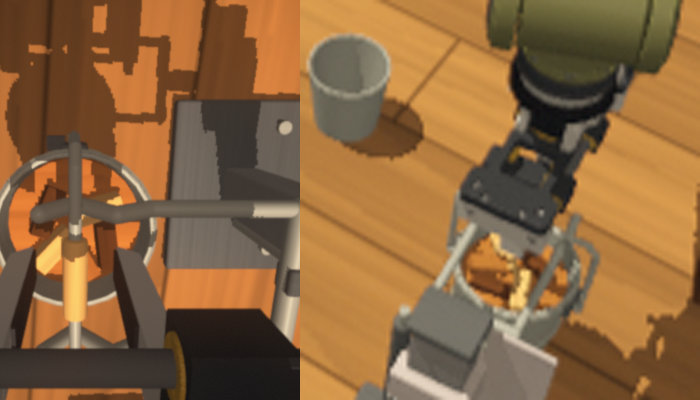

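Emit:
step_arm(
  motion=[
    [[-0.005,0,0,0,0,0],[-0.01,0,0,0,0,0],[-0.015,0,0,0,0,0],[-0.02,0,0,0,0,0],[-0.03,0,0,0,0,0],[-0.03,0,0,0,0,0],[-0.03,0,0,0,0,0],[0,-0.04,0,0,0,0],[0,-0.05,0,0,0,0],[0,-0.05,0,0,0,0],[0,-0.03,0,0,0,0],[0,0,0,0,0,0]],
  ],
)

```text
time_s: 29.3
ee_pos: [0.4117, 0.263, 0.3355]
eef_rot: [1.47, 1.567, -0.024]
force: [0.0, -0.4, 0.6]
grip_width: 0.0398
```

```bash
python3 snap.py w13 290 190 130
python3 - <<'E'
import pickle,cv2
from h import *
from station import camera
s=pickle.load(open("w13.pkl","rb"));t=camera("top")
cv2.imwrite("pics/s13.png",np.hstack([cv2.resize(s[2]["pixels"][200:330,280:410,::-1],(400,400),interpolation=2),cv2.resize(t["pixels"][130:260,120:250,::-1],(400,400),interpolation=2)]))
cv2.imwrite("pics/t13.png",t["pixels"][:,:,::-1])
E
```

```text
[ 0.0286 -0.3635  0.62  ] [0.4117 0.263  0.3355] [ 1.4695  1.5672 -0.024 ] [ 0.4945  0.091   1.4724 -0.0018  1.5752  0.4172] 29.3
```

View pics/s13.png

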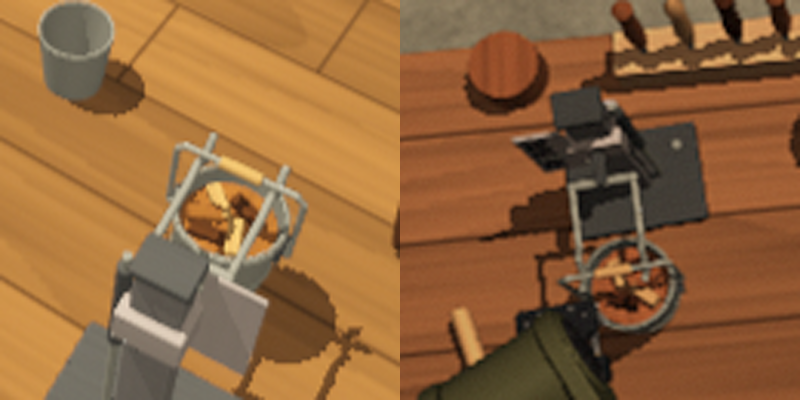

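View pics/t13.png

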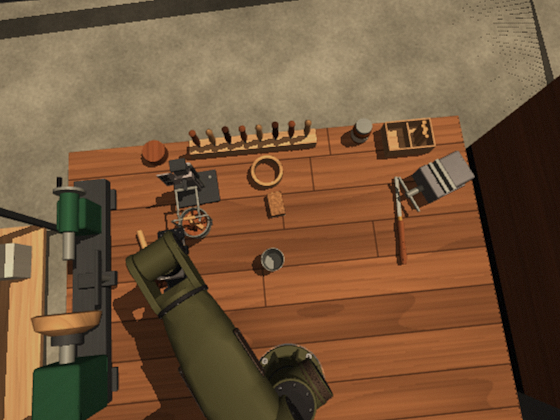

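Emit:
step_arm(
  motion=[
    [[0,0,0,0,0,0],[0,0,0,0,0,0],[0,0,0,0,0,0],[0,0,0,0,0,0],[0,0,0,0,0,0],[0,0,0,0,0,0],[0,0,0,0,0,0],[0,0,0,0,0,0]],
  ],
)

```text
time_s: 30.45
ee_pos: [0.4127, 0.2629, 0.3335]
eef_rot: [0.479, 1.569, -1.016]
force: [-0.1, 0.3, 0.1]
grip_width: 0.0398
```

Run:
```python
from station import camera,ticket
from h import *
a=pickle.load(open("w13.pkl","rb"))[2]["pixels"].astype(int)
f=[a]+[camera("scene")["pixels"].astype(int) for _ in range(6)]
print([int((abs(f[i+1]-f[i])[200:330,280:410].max(2)>25).sum()) for i in range(6)])
s=pickle.load(open("w13.pkl","rb"))[2]
# grip in scene: s13 px (241,169) -> /400*130
x,y=241*130/400+280,169*130/400+200
t=pickle.load(open("top0.pkl","rb")); g=(613-400)*130/400+120,269*130/400+130
r,e=tri(ray(s,x,y),ray(t,*g));print("grip",r,e)
```

```text
[0, 0, 0, 0, 0, 0]
grip [0.58291537 0.27539899 0.21643383] [np.float64(0.0014718979858970996), np.float64(0.0014718979858970712)]
```

Still, with the grip at 0.216 m, so the underside is about 55 mm above the bench. Handing in.

```bash
python3 -c "
from station import ticket
print(ticket.hand_in())"
```

```text
the job is handed in; nothing more can be done
None
```

The pail is hanging by its bail on both prongs of the scale hook, and I have handed the job in at about 31 s of the 72 s allowed.

- **Bail:** I swung it up with the closed, leaning fingertips. Afterwards it measured about 91° above level, where upright is 90°, and the pail stayed standing where it was.
- **Carry and hang:** I gripped the wooden grip from above with 20 N. The pail weighed about 6.3 N. I moved it in tips first and lowered it onto the spring until the averaged vertical wrist force was about 0.1 N, then opened the fingers.
- **Final checks:** The grip was triangulated at (0.583, 0.275, 0.216), so the underside is about 55 mm above the bench. Seven scene pictures spanning more than a second showed no pixel change around the scale. The gripper was well clear, and in the last pictures I saw no sign that anything else had moved.

**Checks that disagreed:**
- **Sideways force on the hook:** While I centred the bar in the V seats, it briefly reached 5.7 N, and I corrected it. The average was still about 2 to 2.7 N just before release.
- **Height readings:** The two estimates of the hung height, from the cameras and from the arm position, differ by about 4 mm. That is a little more than the 2 mm camera calibration.

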